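# Clamp a relief printing block by its thumbwheel

### The job

Lay the large black-faced printing block flat on the bed of the registration clamp, in line with it and midway between the guide lines, in the gap between the orange jaw and the steel stop, and let go. Then roll the exposed top of the rubber thumbwheel towards the block with a light fingertip, keeping well under 20 N, stroke after stroke until the jaw holds the block snugly and squarely against the stop, and leave it clamped. Move the jaw only by its wheel and leave the smaller block, the ink tin and the ink jar where they are.

Things in the scene. Friction and masses are not known exactly. Their poses are not given: they have to be found in the camera images.
- block_center (a point): Centre (half-way up) of the large relief block to clamp: light beech with a black face on top cut with a pale leaf, 50 mm (its x) by 80 mm (its y) by 26 mm high, about 90 g, lying face up. Its z is up; either end may go towards the stop.
- spare_center (a point): Centre (half-way up) of the smaller block, 45 x 45 x 26 mm with a red face; leave it alone.
- clamp: The registration clamp, fixed to the table. Origin: centre of its underside; z up; y is the clamping direction, from the blue wheel housing (at -y) past the orange jaw to the steel stop (at +y). Bed: aluminium plate 130 (x) by 270 (y) mm, its top at z = 10 mm, with two thin black guide lines along y at x = -36 and +36 mm.
- seat (a point): Where the block's centre (half-way up) is once it is pinned: clamp x 0, y 60, z 23 mm. Axes as the clamp's.
- slot (a point): Centre of the thumbwheel's slot in the flat top of the blue housing, at that top's height (clamp x 0, y -85, z 46 mm); axes as the clamp's. The housing spans x -32 to 32, y -125 to -45 mm. Right below, the wheel turns about the x axis; its rim runs out of true, so the rim's top stands anywhere from 5.8 to 10.2 mm above the flat top, changing as it turns: not measured, feel for it.
- housing (a point): Foot of the housing on the bed, under the slot. The thumbwheel in it: black rubber, 44 mm across, 14 mm wide, grey ribs, pale marks. It does not sink, so fractions of a millimetre matter. About 3 N along the rim turns it freely; finger friction is roughly 0.5 to 0.8, so 8 to 12 N down serves. More than 20 N on the rim is never allowed. It stays where it is left.
- wheel (a joint): Thumbwheel angle, rad: 0 with the jaw fully back, growing as its top is rolled towards the block (clamp +y), which closes the jaw by 12 mm per rad (12 mm for each 22 mm of rim travel). About 2.67 with the block pinned; then it stops turning and the finger slips on the rim.
- jaw: The orange sliding jaw, 64 mm (x) by 18 mm (y) by 20 mm high. Origin: centre of its underside; its clamping face lies 9 mm towards the clamp's +y from the origin. Fully back, that face is at clamp y = -12 mm; it starts up to 12 mm forward of that. Driven by the wheel; do not push it (nothing of the robot may load it with 4 N or more).
- stop: The fixed steel stop, 64 mm (x) by 16 mm (y) by 20 mm high on the bed. Origin: centre of its underside, at clamp x 0, y 108, z 10 mm; its face towards the block is at clamp y = +100 mm.
- block: The same large block; origin at the centre of its underside, axes as for its centre.
- ink_tin: Round blue ink tin, 74 mm across, 60 mm high; origin at the centre of its underside; bystander.
- ink_jar: Round jar with red label, 60 mm across, 75 mm high; bystander.
Things that resemble listed ones, but are neither listed nor needed, are in the scene too. What is shaped like the block but green is not meant.

How it is judged (in metres and radians):
On the way, in this order (a step that is already met when the one before it is completed fails the run):
1. the block lies flat and released on the bed between jaw and stop, less than 15 mm off the middle, in line to 0.15 rad, not yet clamped (x of block_center in the frame of clamp between -0.015 and 0.015 m and z of block_center in the frame of clamp between 0.02 and 0.026 m and angle between block_center's own z axis and vertical below 0.06 rad and contact force between the fingers and block below 0.1 N and y of block_center in the frame of clamp between 0.025 and 0.066 m and angle between the y axis of block_center and the y axis of clamp, either way round below 0.15 rad and linear speed of block below 0.02 m/s and contact force between jaw and block below 1 N), for 0.2 s.
2. the jaw pins the block against the stop (x of block_center in the frame of clamp between -0.015 and 0.015 m and z of block_center in the frame of clamp between 0.02 and 0.026 m and angle between block_center's own z axis and vertical below 0.06 rad and contact force between jaw and block above 1.5 N and contact force between block and stop above 1 N), for 0.2 s.
At the end, for the whole second after the job is handed in: The block lies flat on the bed, released and at rest, under 15 mm off the middle, square to the clamp within 0.05 rad, its centre within 4 mm of clamp y = 60 mm, pressed by the jaw with over 1.5 N and against the stop with over 1 N; the wheel is still (all of step 2 and contact force between the fingers and block below 0.1 N and y of block_center in the frame of clamp between 0.056 and 0.064 m and angle between the y axis of block_center and the y axis of clamp, either way round below 0.05 rad and linear speed of block below 0.01 m/s and velocity of joint wheel between -0.05 and 0.05 rad/s); the robot touches nothing.
It fails at once if the wheel's rim is loaded with more than 20 N (contact force between anything else and wheel_c0 above 20 N).
It fails at once if the robot pushes the jaw itself with 4 N or more (contact force between any of the fingers, the arm and jaw above 4 N).
It fails at once if the smaller block, the ink tin or the ink jar is moved more than 30 mm (distance of any of spare_center, ink_tin, ink_jar from where it was at the start of the episode above 0.03 m).
It also fails if it takes over 64 s, if anything falls off the work surface, if the arm or the gripper's body presses on something with over 40 N, if the wrist force passes 120 N, or if a joint passes its speed limit or range.

### The arm

A 7-joint arm with a two-finger parallel gripper is mounted at the origin on the work surface. World frame = base frame: x ahead of the robot, y to its left, z up, the work surface at z = 0. Lengths are in mm, angles in degrees, forces in N, time in s.
With the tool pointing down it reaches from about 425 to 925 mm from the base axis. Payload 6.8 kg.
Tool frame: the origin (TCP) lies at the very end of the fingers, on their centre line; the grasp point (between the pads) lies 19 mm behind it; z points along the fingers, x is the direction in which the jaws open and shut, and the axes are right-handed (so a half turn about z gives the same grasp; the last joint's range is limited). The gripper opens to 88 mm and grips with 3 to 60 N. Pads are 20 mm wide; open, the fingers measure 115 mm over their backs; the gripper's body (75 mm by 178 mm) begins 61 mm behind the grasp point.
Start: joints at [-79.59, 27.33, 1.283, 89.118, -0.659, 63.558, -4.761], TCP at [192.884, 646.872, 222.664] pointing down, gripper open.
Joint ranges: [-169.35, 169.35], [-19.33, 120.38], [-80.79, 83.38], [13.8, 139.57], [-78.32, 258.32], [9.67, 109.79], [-169.56, 169.56]. Speed limits (degrees/s): [136.94, 136.94, 180, 180, 180, 180, 180].

### API

Orientations are given as [roll, pitch, yaw] about the fixed x, y, z axes, in that order (R = Rz(yaw) Ry(pitch) Rx(roll)).
In Python, from bench import read_state, capture, calibration, close_job gives the robot as it stands. The module is installed in compiled form; this text tells all that it offers.
- The arm moves only by the tool send_rows, never from a script. Its arguments are lists of equal length, an entry for each row: "hand": the closure, from 0 (fully open) to 1 (shut); "translation": the shift along the tool's x, y, z in m, a list of three; "delta_rot": the turn, a rotation vector about the tool's x, y, z in degrees, a list of three. In form: {"hand": [hand, ...], "translation": [[dx, dy, dz], ...], "delta_rot": [[wx, wy, wz], ...]}. A call has 1 to 12 rows; each row is the pose to reach, as a shift and turn from the pose measured when the call began, along the tool's axes at that moment; what a row does not reach only later rows make up. A row lasts 1/12 s, in which the tool goes at most 41.7 mm and 7.16 degrees, less where a joint would pass 70% of its speed; a pose out of reach is approached as far as the arm can. A call with a gripper value outside its range is refused whole. The fingers move at their own pace and stop on an object; "newtons" is the grip in N (left out, the last holds). Time passes only in rows, so rows that repeat a pose let the fingers close. It gives the time, the measured TCP pose, the force and the opening at its end, in the units of the state.
- read_state(): the state, without advancing time (a new reading comes with each control period).
- capture(name): name is "side" or "top" or "wrist"; returns the picture (400x640x3 uint8, red, green, blue); there is no depth.
- calibration(name): a dict with "fx", "fy", "cx", "cy" (pixels), "dist_coeffs" ([k1, k2, p1, p2, k3] as OpenCV has them; the pictures are not rectified), "extrinsics" (4x4, takes a point from camera to world coordinates); the wrist camera has in their place "tool_from_camera" (4x4, takes a point from camera to tool coordinates, whose origin is the TCP and whose axes are the tool frame's). Camera axes: x right, y up, looking along -z (the intrinsics and any distortion apply to the point x, -y, -z); pixel columns grow to the right and rows downward; lengths in mm; the calibration is good to about 2 mm. A picture is of the moment at which its call begins: read the wrist's pose just before it. calibration takes no time and is no camera call.
- close_job(): hands the job in, once; it reports no verdict.
The state is a dict: "t": time; "joint_pos": joint angles; "qd": joint speeds; "effort": joint torques, N m; "tcp_pos": TCP position; "tool_rot": TCP orientation; "ft_force": force on the tool from outside, world axes, zero at the start; "torque": the same for the moment, N m; "grip_width": finger opening in mm.
Only numpy, scipy, OpenCV 4.12 (cv2) and the standard library are available. Lean on these libraries where they do the work, as an engineer would, in place of code of your own. Each camera call takes 0.05 s, during which the arm holds its last target.

## Working session

There is one attempt and no reset: what is moved stays moved. The work goes in short steps, Python scripts to look and compute and a tool call to move; the robot and the scene stay as the last step left them, time stands still between calls to the robot, and variables do not carry over. Pictures are saved under pics/ and viewed, and the job is handed in when it is done.

Besides the shell and the picture viewer there is one more tool, called after "Emit:" as name(argument=value, ...) on one line, values as JSON. send_rows: Moves the arm, as the interface text tells. Its arguments: {"type":"object","properties":{"hand":{"type":"array","items":{"type":"number"}},"translation":{"type":"array","items":{"type":"array","items":{"type":"number"}}},"delta_rot":{"type":"array","items":{"type":"array","items":{"type":"number"}}},"newtons":{"type":"number"}},"required":["hand","translation","delta_rot"]}

```bash
mkdir -p pics; ls; python3 - <<'E'
from bench import *
import cv2
s=read_state();print(s)
for n in("top","side","wrist"):
    c=calibration(n);print(n,c)
    cv2.imwrite(f"pics/{n}0.png",capture(n)[:,:,::-1])
E
```

```text
pics
{'t': 0.0, 'joint_pos': array([-79.59064047,  27.375744  ,   1.2790413 ,  89.17817187,
        -0.65969431,  63.55770427,  -4.76417903]), 'qd': array([-0.06069889, -0.01436756,  0.02253182,  0.00724173,  0.03197513,
       -0.03751535,  0.04275572]), 'effort': array([-3.62723476e-04, -5.82858038e+01,  1.53499961e+00, -2.72600698e+01,
       -5.42234920e-02,  1.70761772e-02,  1.46769880e-04]), 'tcp_pos': array([192.70202849, 646.27525878, 221.68304033]), 'tool_rot': array([1.79993378e+02, 1.04092333e-01, 7.33957714e+01]), 'ft_force': array([ 0.07845519, -0.24905816,  0.471647  ]), 'torque': array([-0.01968917,  0.00453484,  0.02355884]), 'grip_width': 87.99262167045694}
top {'fx': 421.6947527876834, 'fy': 421.6947527876834, 'cx': 316.9768599217677, 'cy': 198.89088845281591, 'dist_coeffs': array([-0.04587052,  0.        ,  0.        ,  0.        ,  0.        ]), 'extrinsics': array([[ 1.31499741e-02,  9.98087743e-01, -6.03981446e-02,
         4.32052400e+02],
       [-9.99379500e-01,  1.50928380e-02,  3.18248542e-02,
        -6.85865237e+00],
       [ 3.26755763e-02,  5.99421716e-
[... 546 characters left out ...]
967998e-01,  6.58057059e-01,
         6.91071137e+02],
       [ 0.00000000e+00,  0.00000000e+00,  0.00000000e+00,
         1.00000000e+00]])}
wrist {'fx': 316.1777973479259, 'fy': 316.1777973479259, 'cx': 322.8661149817363, 'cy': 197.50934350351844, 'dist_coeffs': array([-0.06326818,  0.        ,  0.        ,  0.        ,  0.        ]), 'tool_from_camera': array([[ 9.99998943e-01, -1.32438873e-03,  5.99921771e-04,
        -2.22897046e-01],
       [-1.09141206e-03, -9.56393144e-01, -2.92080404e-01,
        -8.02792314e+01],
       [ 9.60589064e-04,  2.92079440e-01, -9.56393579e-01,
        -1.61253587e+02],
       [ 0.00000000e+00,  0.00000000e+00,  0.00000000e+00,
         1.00000000e+00]])}
```

View pics/top0.png

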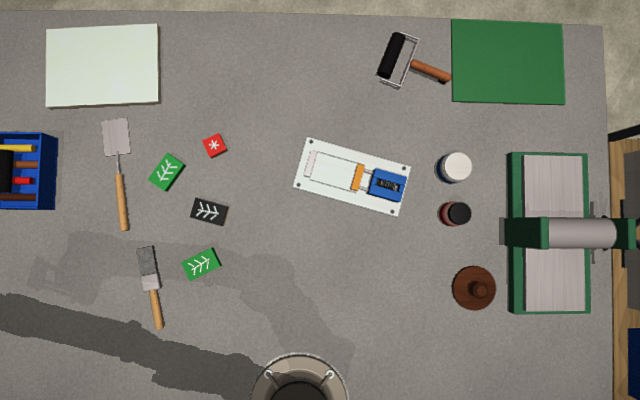

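View pics/side0.png

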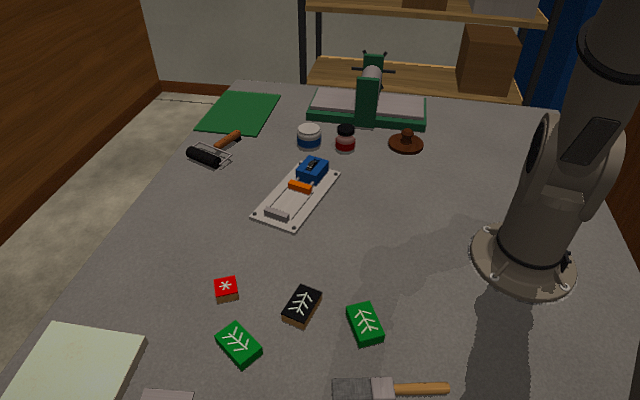

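View pics/wrist0.png

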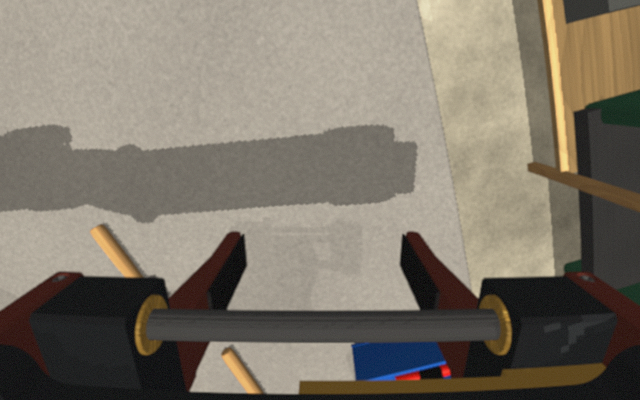

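Top view: the black block is at about (209,211), the red spare at (215,146), and the clamp at (352,177) with its blue housing to the right. The tin is at (454,167) and the jar at (455,214). Next I measure the poses.

```bash
cat > h.py <<'E'
import numpy as np, cv2
from bench import *
from scipy.spatial.transform import Rotation as R
def rays(name,px,T=None):
    c=calibration(name);K=np.array([[c['fx'],0,c['cx']],[0,c['fy'],c['cy']],[0,0,1]])
    p=cv2.undistortPoints(np.array(px,float).reshape(-1,1,2),K,c['dist_coeffs']).reshape(-1,2)
    d=np.c_[p[:,0],-p[:,1],-np.ones(len(p))]
    E=c['extrinsics'] if T is None else T@c['tool_from_camera']
    return E[:3,3],d@E[:3,:3].T
def onz(name,px,z,T=None):
    o,d=rays(name,px,T);return o+d*((z-o[2])/d[:,2])[:,None]
def toolT(s):
    T=np.eye(4);T[:3,:3]=R.from_euler('xyz',s['tool_rot'],degrees=True).as_matrix();T[:3,3]=s['tcp_pos'];return T
def blob(mask,near=None,mn=60):
    cs,_=cv2.findContours(mask.astype(np.uint8)*255,cv2.RETR_EXTERNAL,cv2.CHAIN_APPROX_NONE)
    cs=[c for c in cs if cv2.contourArea(c)>mn]
    if near is None:return max(cs,key=cv2.contourArea)
    return min(cs,key=lambda c:np.linalg.norm(c.reshape(-1,2).mean(0)-near))
def rectw(name,c,z,T=None):
    w=onz(name,c.reshape(-1,2),z,T)
    r=cv2.minAreaRect(w[:,:2].astype(np.float32));b=cv2.boxPoints(r)
    e=[b[1]-b[0],b[2]-b[1]];i=int(np.linalg.norm(e[1])>np.linalg.norm(e[0]))
    L=e[i];return np.array(r[0]),sorted(r[1]),np.degrees(np.arctan2(L[1],L[0]))
E
python3 - <<'E'
from h import *
im=capture("top").astype(int);r,g,b=im[...,0],im[...,1],im[...,2]
hsv=cv2.cvtColor(im.astype(np.uint8),cv2.COLOR_RGB2HSV)
m=np.zeros(r.shape,bool);m[185:235,180:240]=1
bl=(im.max(2)<60)&m
c=blob(cv2.morphologyEx(bl.astype(np.uint8),cv2.MORPH_CLOSE,np.ones((5,5))));print('block',rectw('top',c,26))
m=np.zeros(r.shape,bool);m[130:225,285:420]=1
wh=((im.min(2)>170))&m
allc=wh|(((b-r)>50)&m)|(((r-b)>60)&m)
c=blob(cv2.morphologyEx(allc.astype(np.uint8),cv2.MORPH_CLOSE,np.ones((5,5))));print('bed',rectw('top',c,10))
c=blob(((b-r)>50)&m);print('housing',rectw('top',c,46))
c=blob(((r-b)>60)&m);print('jaw',rectw('top',c,30), c.reshape(-1,2).mean(0))
c=blob(((r-b)>80)&(r-g>80),near=(215,146));print('spare',rectw('top',c,26))
print('tin,jar',onz('top',[[454,160],[455,210]],65))
v=cv2.resize(im[130:230,280:420].astype(np.uint8),None,fx=5,fy=5,interpolation=cv2.INTER_CUBIC);cv2.imwrite('pics/topc.png',v[:,:,::-1])
E
```

```text
block (array([459.41165161, 220.21783447]), [47.20402526855469, 81.48638153076172], np.float32(75.34921))
bed (array([ 552.03167725, -125.20506287]), [129.99879455566406, 270.4515075683594], np.float32(74.98875))
housing (array([ 528.72058105, -206.04293823]), [63.52587890625, 79.75321197509766], np.float32(75.07538))
jaw (array([ 548.26599121, -136.41238403]), [18.938264846801758, 65.310791015625], np.float32(-14.447063)) [357.33870968 176.98387097]
spare (array([622.05627441, 212.79608154]), [45.03797149658203, 45.313392639160156], np.float32(-62.09578))
tin,jar [[ 588.57366128 -362.13030629   65.        ]
 [ 469.90481109 -363.62631942   65.        ]]
```

View pics/topc.png

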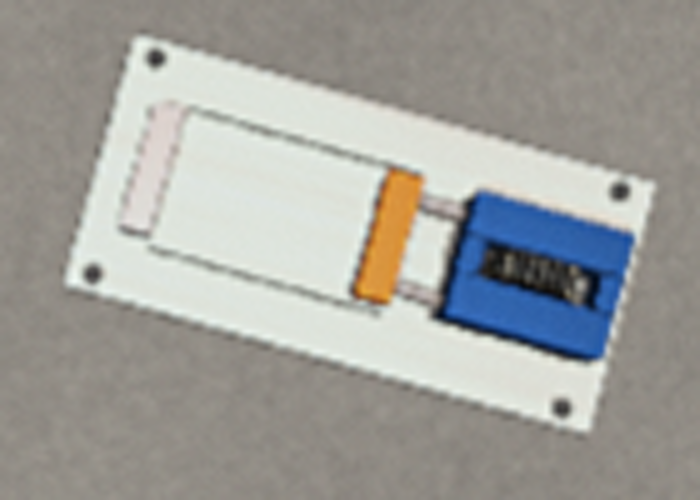

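```bash
cat >> h.py <<'E'
def plan(xyz,yaw):
    s=read_state();T=toolT(s);d=T[:3,:3].T@(np.array(xyz,float)-T[:3,3])
    q=R.from_matrix(T[:3,:3].T@R.from_euler('xyz',[180,0,yaw],degrees=True).as_matrix()).as_rotvec(degrees=True)
    print('t',s['t'],'tcp',s['tcp_pos'].round(1),s['tool_rot'].round(2),'F',s['ft_force'].round(2),'grip',round(s['grip_width'],1));print('shift m',(d/1000).round(4),'rot',q.round(2))
E
python3 -c "
from h import *
plan((459.4,220.2,110),-14.65)"
```

```text
t 0.2 tcp [192.8 646.5 222.1] [1.7999e+02 6.0000e-02 7.3400e+01] F [ 0.41 -0.35  0.17] grip 87.8
shift m [-0.3323  0.3773  0.1125] rot [5.000e-02 4.000e-02 8.805e+01]
```

Emit:
send_rows(hand=[0,0,0,0,0,0,0,0,0,0,0,0], translation=[[-0.028,0.031,0.005],[-0.055,0.063,0.01],[-0.083,0.094,0.02],[-0.111,0.126,0.03],[-0.138,0.157,0.04],[-0.166,0.189,0.05],[-0.194,0.22,0.06],[-0.222,0.252,0.07],[-0.249,0.283,0.08],[-0.277,0.314,0.09],[-0.305,0.346,0.1],[-0.332,0.377,0.112]], delta_rot=[[0,0,7],[0,0,14],[0,0,21],[0,0,28],[0,0,35],[0,0,42],[0,0,49],[0,0,56],[0,0,63],[0,0,70],[0,0,77],[0,0,84]])

```text
t: 1.2
tcp_pos: [452.0, 231.6, 114.6]
tool_rot: [180.0, -0.0, -10.9]
ft_force: [-0.3, 0.8, -0.9]
grip_width: 87.6
```

```bash
python3 -c "
from h import *
plan((459.4,220.2,110),-14.65)
s=read_state();cv2.imwrite('pics/w1.png',capture('wrist')[:,:,::-1]);plan((459.4,220.2,110),-14.65)"
```

```text
t 1.2 tcp [452.  231.6 114.6] [ 1.7998e+02 -3.0000e-02 -1.0930e+01] F [-0.28  0.8  -0.91] grip 87.6
shift m [0.0094 0.0097 0.0046] rot [ 0.01 -0.04  3.72]
t 1.25 tcp [455.3 223.  113.1] [ 1.797e+02 -1.400e-01 -1.190e+01] F [ 2.39 -5.05 -0.13] grip 87.9
shift m [0.0046 0.0018 0.0032] rot [ 0.3  -0.14  2.75]
```

View pics/w1.png

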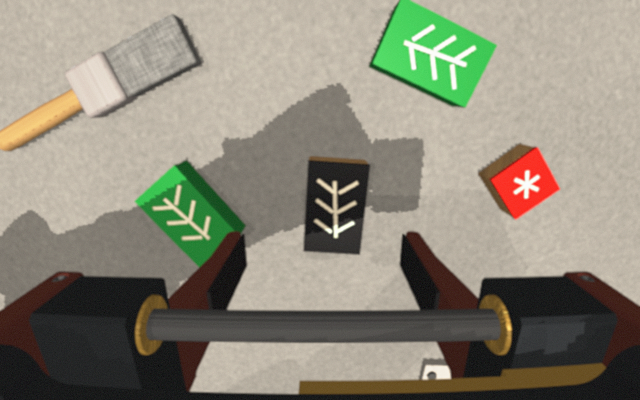

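The wrist view shows the block between the fingers at about (336,205), with the green blocks and red spare clear of them. I'll line up and settle, then measure again.

Emit:
send_rows(hand=[0,0,0,0], translation=[[0.0046,0.0018,0.003],[0.0046,0.0018,0.003],[0.0046,0.0018,0.003],[0.0046,0.0018,0.003]], delta_rot=[[0.3,-0.14,2.75],[0.3,-0.14,2.75],[0.3,-0.14,2.75],[0.3,-0.14,2.75]])

```text
t: 1.58
tcp_pos: [458.8, 222.0, 110.3]
tool_rot: [-180.0, 0.0, -14.4]
ft_force: [1.0, 0.9, -0.1]
grip_width: 87.8
```

```bash
python3 -c "
from h import *
s=read_state();im=capture('wrist');T=toolT(s)
m=np.zeros(im.shape[:2],np.uint8);m[140:275,255:395]=1
k=((im.max(2)<62)&(m>0)).astype(np.uint8)
k=cv2.morphologyEx(k,cv2.MORPH_CLOSE,np.ones((9,9)))
c=blob(k);print(c.reshape(-1,2).min(0),c.reshape(-1,2).max(0),rectw('wrist',c,26,T))
plan((459.4,220.2,4),-14.65)"
```

```text
[295 153] [356 245] (array([460.92962646, 223.48562622]), [48.66227340698242, 78.79741668701172], np.float32(75.294716))
t 1.6333 tcp [458.8 222.2 110.4] [-1.7994e+02  1.0000e-02 -1.4420e+01] F [0.38 0.01 0.5 ] grip 87.9
shift m [0.0011 0.0019 0.1064] rot [-0.06  0.01  0.23]
```

Emit:
send_rows(hand=[0,0,0,0,0,0,0,0], translation=[[0.001,0,0.02],[0.001,0,0.04],[0.001,0,0.06],[0.001,0,0.075],[0.001,0,0.09],[0.001,0,0.1],[0.001,0,0.105],[0.001,0,0.105]], delta_rot=[[0,0,0.2],[0,0,0.2],[0,0,0.2],[0,0,0.2],[0,0,0.2],[0,0,0.2],[0,0,0.2],[0,0,0.2]])

```text
t: 2.3
tcp_pos: [459.0, 222.7, 4.7]
tool_rot: [-180.0, 0.1, -14.5]
ft_force: [0.3, -0.5, -0.0]
grip_width: 87.5
```

Emit:
send_rows(hand=[0.6,0.6,0.6,0.6,0.6,0.6], translation=[[0,0,0],[0,0,0],[0,0,0],[0,0,0],[0,0,0],[0,0,0]], delta_rot=[[0,0,0],[0,0,0],[0,0,0],[0,0,0],[0,0,0],[0,0,0]], newtons=20)

```text
t: 2.8
tcp_pos: [459.2, 222.8, 5.1]
tool_rot: [-180.0, 0.1, -14.5]
ft_force: [0.3, -0.4, -0.3]
grip_width: 51.3
```

Emit:
send_rows(hand=[0.6,0.6,0.6,0.6,0.6,0.6,0.6], translation=[[0,0,0],[0,0,-0.005],[0,0,-0.02],[0,0,-0.04],[0,0,-0.06],[0,0,-0.08],[0,0,-0.08]], delta_rot=[[0,0,0],[0,0,0],[0,0,0],[0,0,0],[0,0,0],[0,0,0],[0,0,0]])

```text
t: 3.38
tcp_pos: [461.2, 223.6, 88.4]
tool_rot: [-179.7, -0.1, -14.6]
ft_force: [0.5, 0.5, -1.2]
grip_width: 49.9
```

```bash
python3 -c "
from h import *
a=np.radians(75);p=np.array([551.5,-124.5])+52*np.array([np.cos(a),np.sin(a)]);print(p)
plan((*p,80),-15)
s=read_state();im=capture('wrist');cv2.imwrite('pics/w2.png',im[:,:,::-1])"
```

```text
[564.95859035 -74.27185703]
t 3.3833 tcp [461.2 223.6  88.4] [-1.7971e+02 -1.4000e-01 -1.4560e+01] F [ 0.51  0.53 -1.17] grip 49.9
shift m [0.1752 0.2622 0.0075] rot [-0.29 -0.14  0.44]
```

View pics/w2.png

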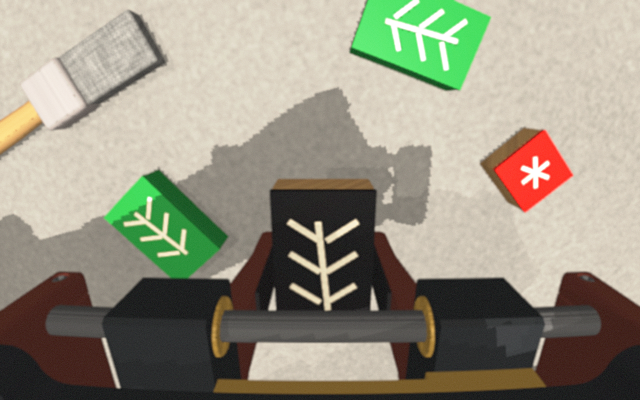

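Block is held squarely (width 49.9 mm). Carrying it to above the clamp.

Emit:
send_rows(hand=[0.6,0.6,0.6,0.6,0.6,0.6,0.6,0.6,0.6,0.6,0.6,0.6], translation=[[0.01,0.015,0],[0.03,0.045,0],[0.052,0.078,0],[0.074,0.111,0],[0.096,0.144,0],[0.118,0.177,0],[0.138,0.207,0],[0.154,0.231,0],[0.166,0.249,0],[0.175,0.262,0],[0.175,0.262,0],[0.175,0.262,0]], delta_rot=[[0,0,0],[0,0,0],[-0.3,-0.1,0.2],[-0.3,-0.1,0.4],[-0.3,-0.1,0.4],[-0.3,-0.1,0.4],[-0.3,-0.1,0.4],[-0.3,-0.1,0.4],[-0.3,-0.1,0.4],[-0.3,-0.1,0.4],[-0.3,-0.1,0.4],[-0.3,-0.1,0.4]])

```text
t: 4.43
tcp_pos: [563.3, -74.6, 85.0]
tool_rot: [179.9, 0.1, -15.0]
ft_force: [-0.0, -0.2, -1.8]
grip_width: 49.6
```

```bash
python3 -c "
from h import *
s=read_state();T=toolT(s);im=capture('wrist');cv2.imwrite('pics/w3.png',im[:,:,::-1])
plan((565,-74.3,80),-15)
im=capture('top');cv2.imwrite('pics/t3.png',cv2.resize(im[100:240,270:430],None,fx=4,fy=4)[:,:,::-1])"
```

```text
t 4.4833 tcp [563.2 -73.2  85.1] [ 1.7993e+02  1.4000e-01 -1.4920e+01] F [ 0.21  0.26 -0.15] grip 49.7
shift m [0.002  0.0006 0.0051] rot [0.07 0.14 0.08]
```

View pics/w3.png

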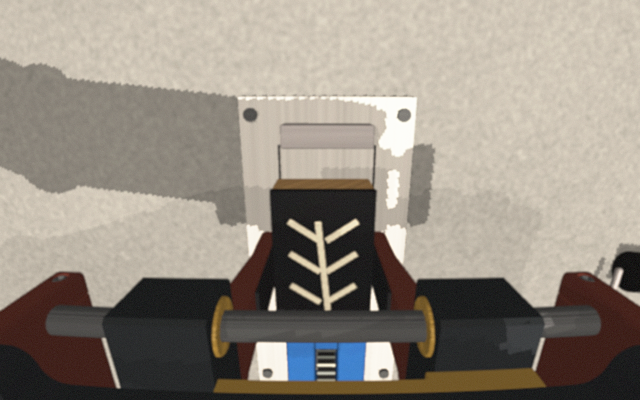

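View pics/t3.png

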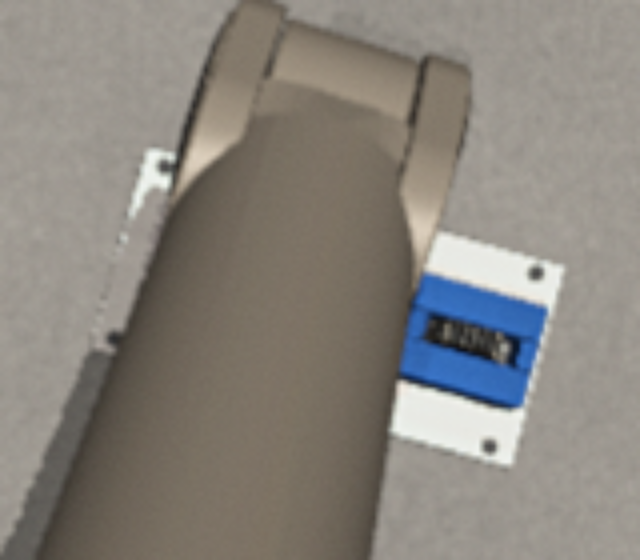

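```bash
python3 -c "
from h import *
s=read_state();T=toolT(s);o=np.array([551.5,-124.5]);a=np.radians(75)
A=np.array([[np.sin(a),-np.cos(a)],[np.cos(a),np.sin(a)]])
def cl(p): return (A@(p[:,:2]-o).T).T.round(1)
print('bed far corners (exp +-65,135)',cl(onz('wrist',[[237,97],[416,97]],10,T)))
print('bolts',cl(onz('wrist',[[250,115],[404,115],[267,373],[383,373]],10,T)))
print('stop top front/back (32,100/116 z30)',cl(onz('wrist',[[280,149],[374,149],[283,124],[372,124]],30,T)))
zt=T[2,3]-4.5+26-0
print('block far top edge',cl(onz('wrist',[[271,190],[376,190]],T[2,3]+21,T)),'tcp',cl(T[:3,3][None]))
"
```

```text
bed far corners (exp +-65,135) [[-64.2 136.3]
 [ 64.7 136.9]]
bolts [[ -55.5  123.6]
 [  56.9  124.1]
 [ -55.5 -117.1]
 [  56.8 -116.6]]
stop top front/back (32,100/116 z30) [[-31.6 101.7]
 [ 32.8 101.9]
 [-29.  118.5]
 [ 30.7 118.7]]
block far top edge [[-26.   93.9]
 [ 22.4  94.1]] tcp [[-2.1 53.2]]
```

Emit:
send_rows(hand=[0.6,0.6,0.6,0.6,0.6,0.6,0.6,0.6], translation=[[0.0022,0,0.01],[0.0022,0,0.025],[0.0022,0,0.04],[0.0022,0,0.055],[0.0022,0,0.062],[0.0022,0,0.066],[0.0022,0,0.068],[0.0022,0,0.068]], delta_rot=[[0,0.1,0],[0,0.1,0],[0,0.1,0],[0,0.1,0],[0,0.1,0],[0,0.1,0],[0,0.1,0],[0,0.1,0]])

```text
t: 5.2
tcp_pos: [565.2, -72.8, 17.1]
tool_rot: [179.9, 0.0, -14.8]
ft_force: [-0.1, -0.9, -1.5]
grip_width: 49.8
```

Emit:
send_rows(hand=[0.6,0.6,0.6,0.6], translation=[[0,0,0.0008],[0,0,0.0016],[0,0,0.0025],[0,0,0.0025]], delta_rot=[[0,0,0],[0,0,0],[0,0,0],[0,0,0]])

```text
t: 5.53
tcp_pos: [565.7, -72.7, 15.1]
tool_rot: [180.0, -0.0, -14.8]
ft_force: [-0.5, 0.1, 1.0]
grip_width: 49.8
```

Emit:
send_rows(hand=[0.6,0.5,0.35,0.2,0.2,0.2,0.2], translation=[[0,0,0.0005],[0,0,0.0005],[0,0,0.0005],[0,0,0],[0,0,0],[0,0,0],[0,0,0]], delta_rot=[[0,0,0],[0,0,0],[0,0,0],[0,0,0],[0,0,0],[0,0,0],[0,0,0]])

```text
t: 6.12
tcp_pos: [565.7, -72.7, 15.0]
tool_rot: [180.0, -0.0, -14.8]
ft_force: [0.3, -0.3, 0.5]
grip_width: 70.2
```

Emit:
send_rows(hand=[0.2,0.2,0.2,0.2,0.2,0.2,0.2,0.2,0.2], translation=[[0,0,0],[0,0,-0.01],[0,0,-0.025],[0,0,-0.05],[0,0,-0.08],[0,0,-0.11],[0,0,-0.13],[0,0,-0.14],[0,0,-0.14]], delta_rot=[[0,0,0],[0,0,0],[0,0,0],[0,0,0],[0,0,0],[0,0,0],[0,0,0],[0,0,0],[0,0,0]])

```text
t: 6.87
tcp_pos: [567.2, -72.8, 157.6]
tool_rot: [-179.9, -0.3, -14.8]
ft_force: [0.8, 0.0, -0.2]
grip_width: 70.4
```

```bash
python3 -c "
from h import *
s=read_state();T=toolT(s);im=capture('wrist');cv2.imwrite('pics/w4.png',im[:,:,::-1])
plan((565,-74.3,80),-15)"
```

```text
t 6.9167 tcp [566.1 -72.6 155.8] [-1.7998e+02 -1.1000e-01 -1.4810e+01] F [ 0.51 -0.35 -0.99] grip 70.6
shift m [-0.0008  0.002   0.0758] rot [-0.02 -0.11  0.19]
```

View pics/w4.png

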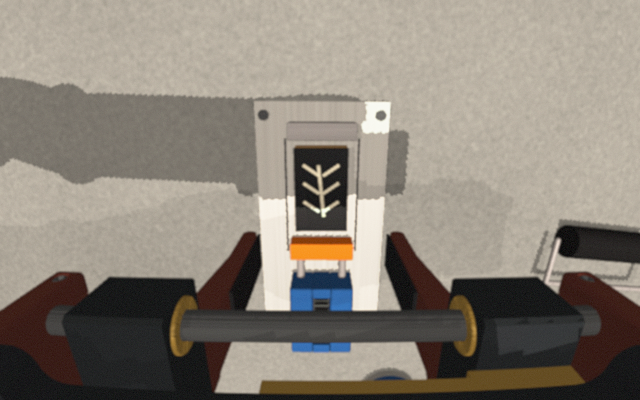

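The wrist view shows the block flat in the gap, between the guide lines and in line, centred at about (321,190). The jaw is clear of it and the fingers are off. Next: close the hand and go above the wheel slot.

```bash
cat >> h.py <<'E'
a=np.radians(75);o=np.array([551.5,-124.5]);A=np.array([[np.sin(a),-np.cos(a)],[np.cos(a),np.sin(a)]])
def cl(p): return ((A@(p[:,:2]-o).T).T).round(1)
E
python3 -c "
from h import *
s=read_state();T=toolT(s)
print('slot ends / housing top z46', cl(onz('wrist',[[322,290],[322,318],[292,290],[352,290],[291,351],[351,351],[291,275],[351,275]],46,T)))
print('block corners', cl(onz('wrist',[[294,147],[348,147],[296,231],[347,231]],36,T)))
print('jaw front top', cl(onz('wrist',[[291,237],[352,237]],30,T)))
print('bed', cl(onz('wrist',[[255,101],[391,101],[263,115],[381,115]],10,T)))
p=o+A.T@np.array([0.5,-90]);print(p);plan((*p,70),-15)"
```

```text
slot ends / housing top z46 [[   0.7  -44.6]
 [   0.8  -78. ]
 [ -29.   -44.8]
 [  30.4  -44.6]
 [ -32.3 -121. ]
 [  32.  -120.9]
 [ -29.5  -27.8]
 [  28.9  -27.7]]
block corners [[-24.7  94.9]
 [ 23.3  95. ]
 [-24.5  14.3]
 [ 24.5  14.5]]
jaw front top [[-30.1   5.3]
 [ 30.2   5.5]]
bed [[-62.7 134.4]
 [ 64.7 134.9]
 [-55.7 121.5]
 [ 56.  122. ]]
[ 528.68924885 -211.56273389]
t 6.9167 tcp [566.1 -72.6 155.8] [-1.7998e+02 -1.1000e-01 -1.4810e+01] F [ 0.51 -0.35 -0.99] grip 70.6
shift m [-0.0008  0.144   0.0858] rot [-0.02 -0.11  0.19]
```

Emit:
send_rows(hand=[1,1,1,1,1,1,1,1,1,1,1,1], translation=[[0,0.02,0.005],[0,0.045,0.015],[0,0.07,0.025],[0,0.095,0.035],[0,0.12,0.05],[0,0.135,0.06],[0,0.144,0.07],[0,0.144,0.08],[0,0.144,0.086],[0,0.144,0.086],[0,0.144,0.086],[0,0.144,0.086]], delta_rot=[[0,-0.1,0.2],[0,-0.1,0.2],[0,-0.1,0.2],[0,-0.1,0.2],[0,-0.1,0.2],[0,-0.1,0.2],[0,-0.1,0.2],[0,-0.1,0.2],[0,-0.1,0.2],[0,-0.1,0.2],[0,-0.1,0.2],[0,-0.1,0.2]], newtons=20)

```text
t: 7.92
tcp_pos: [530.3, -210.6, 70.0]
tool_rot: [-180.0, -0.0, -14.9]
ft_force: [0.2, 0.3, 0.8]
grip_width: 0.5
```

```bash
python3 -c "
from h import *
plan((528.7,-211.6,60),-15)
s=read_state();T=toolT(s);im=capture('wrist');cv2.imwrite('pics/w5.png',im[:,:,::-1]);im=capture('side');cv2.imwrite('pics/s5.png',cv2.resize(im[120:270,220:380],None,fx=4,fy=4)[:,:,::-1])"
```

```text
t 7.9167 tcp [ 530.3 -210.6   70. ] [-1.7995e+02 -4.0000e-02 -1.4900e+01] F [0.21 0.3  0.84] grip 0.5
shift m [-0.0013  0.0014  0.01  ] rot [-0.05 -0.04  0.1 ]
```

View pics/w5.png

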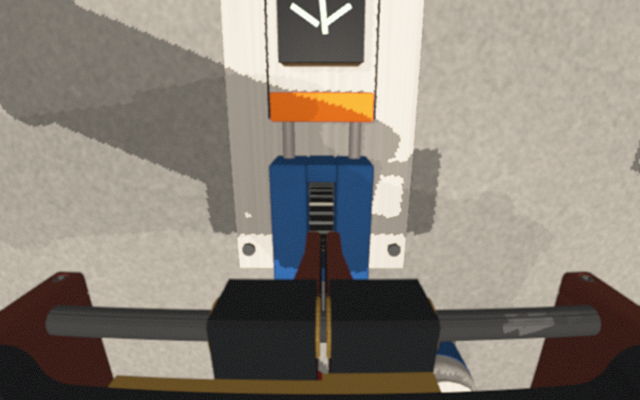

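View pics/s5.png

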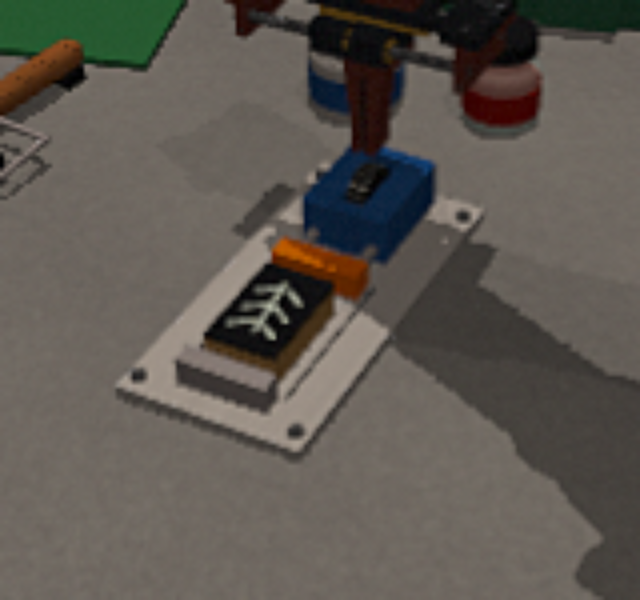

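Emit:
send_rows(hand=[1,1,1,1,1,1], translation=[[0,0,0.004],[0,0,0.008],[0,0,0.011],[0,0,0.012],[0,0,0.012],[0,0,0.012]], delta_rot=[[0,0,0.1],[0,0,0.1],[0,0,0.1],[0,0,0.1],[0,0,0.1],[0,0,0.1]])

```text
t: 8.52
tcp_pos: [530.2, -211.2, 58.2]
tool_rot: [-180.0, -0.1, -15.0]
ft_force: [0.5, -0.4, 0.1]
grip_width: 0.7
```

Emit:
send_rows(hand=[1,1,1,1], translation=[[0,0,0.0003],[0,0,0.0006],[0,0,0.0008],[0,0,0.0008]], delta_rot=[[0,0,0],[0,0,0],[0,0,0],[0,0,0]])

```text
t: 8.85
tcp_pos: [530.2, -211.2, 57.4]
tool_rot: [-180.0, -0.1, -15.0]
ft_force: [-0.6, -0.2, 0.2]
grip_width: 0.4
```

Emit:
send_rows(hand=[1,1,1,1], translation=[[0,0,0.0003],[0,0,0.0006],[0,0,0.0008],[0,0,0.0008]], delta_rot=[[0,0,0],[0,0,0],[0,0,0],[0,0,0]])

```text
t: 9.18
tcp_pos: [530.2, -211.2, 56.6]
tool_rot: [-180.0, -0.1, -15.0]
ft_force: [-1.0, -0.2, -0.6]
grip_width: 0.4
```

Emit:
send_rows(hand=[1,1,1], translation=[[0,0,0.0002],[0,0,0.0004],[0,0,0.0004]], delta_rot=[[0,0,0],[0,0,0],[0,0,0]])

```text
t: 9.43
tcp_pos: [530.2, -211.1, 56.1]
tool_rot: [-180.0, -0.1, -15.0]
ft_force: [-0.1, 0.5, 0.3]
grip_width: 0.7
```

Emit:
send_rows(hand=[1,1,1], translation=[[0,0,0.0002],[0,0,0.0004],[0,0,0.0004]], delta_rot=[[0,0,0],[0,0,0],[0,0,0]])

```text
t: 9.68
tcp_pos: [530.2, -211.2, 55.9]
tool_rot: [-180.0, -0.1, -15.0]
ft_force: [-0.6, 0.2, 2.6]
grip_width: 0.2
```

Emit:
send_rows(hand=[1,1,1], translation=[[0,0,0.0002],[0,0,0.0004],[0,0,0.0004]], delta_rot=[[0,0,0],[0,0,0],[0,0,0]])

```text
t: 9.93
tcp_pos: [530.3, -211.2, 55.8]
tool_rot: [-179.9, -0.1, -15.1]
ft_force: [-1.8, 1.0, 5.5]
grip_width: 0.4
```

Emit:
send_rows(hand=[1,1,1], translation=[[0,0,0.0005],[0,-0.001,0.0005],[0,-0.002,0.0005]], delta_rot=[[0,0,0],[0,0,0],[0,0,0]])

```text
t: 10.18
tcp_pos: [530.5, -210.4, 55.8]
tool_rot: [180.0, -0.1, -15.1]
ft_force: [-2.5, -1.7, 6.0]
grip_width: 0.8
```

Emit:
send_rows(hand=[1,1,1], translation=[[0,-0.0015,0.0006],[0,-0.0025,0.0006],[0,-0.0035,0.0006]], delta_rot=[[0,0,0],[0,0,0],[0,0,0]])

```text
t: 10.43
tcp_pos: [531.1, -208.2, 55.6]
tool_rot: [179.9, -0.1, -15.2]
ft_force: [-2.3, -2.5, 5.7]
grip_width: 0.4
```

Emit:
send_rows(hand=[1,1,1,1], translation=[[0,-0.0015,0.0008],[0,-0.0025,0.0008],[0,-0.0035,0.0008],[0,-0.0045,0.0009]], delta_rot=[[0,0,0],[0,0,0],[0,0,0],[0,0,0]])

```text
t: 10.77
tcp_pos: [531.9, -205.1, 55.3]
tool_rot: [179.9, -0.1, -15.2]
ft_force: [-2.8, -1.7, 7.1]
grip_width: 0.2
```

Emit:
send_rows(hand=[1,1,1,1,1], translation=[[0,-0.0015,0.0009],[0,-0.0027,0.001],[0,-0.0039,0.0011],[0,-0.005,0.0012],[0,-0.006,0.0013]], delta_rot=[[0,0,0],[0,0,0],[0,0,0],[0,0,0],[0,0,0]])

```text
t: 11.18
tcp_pos: [533.2, -200.5, 54.8]
tool_rot: [179.8, -0.2, -15.3]
ft_force: [-4.7, -1.2, 10.6]
grip_width: 0.7
```

```bash
python3 -c "
from h import *
plan((528.7,-211.6,60),-15);print(cl(read_state()['tcp_pos'][None]))
T=toolT(read_state());im=capture('wrist');cv2.imwrite('pics/w6.png',im[:,:,::-1])"
```

```text
t 11.1833 tcp [ 533.2 -200.5   54.8] [ 1.7983e+02 -1.7000e-01 -1.5280e+01] F [-4.68 -1.22 10.64] grip 0.7
shift m [-0.0014  0.0119 -0.0052] rot [ 0.17 -0.16 -0.28]
[[  2.  -78.2]]
```

View pics/w6.png

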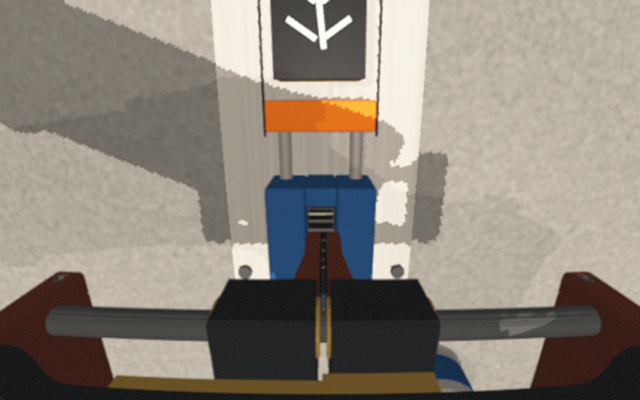

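The rods between the jaw and housing show longer (132 to 178 px, against 122 to 158), so the wheel is driving the jaw. Lift, go back, next stroke.

Emit:
send_rows(hand=[1,1,1,1,1,1,1,1], translation=[[0,0,-0.002],[-0.0005,0,-0.004],[-0.001,0.006,-0.004],[-0.0015,0.012,-0.004],[-0.0015,0.014,-0.003],[-0.0015,0.014,-0.001],[-0.0015,0.014,-0.0008],[-0.0015,0.014,-0.0008]], delta_rot=[[0.2,-0.2,-0.3],[0.2,-0.2,-0.3],[0.2,-0.2,-0.3],[0.2,-0.2,-0.3],[0.2,-0.2,-0.3],[0.2,-0.2,-0.3],[0.2,-0.2,-0.3],[0.2,-0.2,-0.3]])

```text
t: 11.9
tcp_pos: [528.0, -213.3, 55.3]
tool_rot: [-180.0, 0.1, -15.0]
ft_force: [0.8, 0.0, 0.0]
grip_width: 0.4
```

Emit:
send_rows(hand=[1,1,1], translation=[[0,0,0.0002],[0,0,0.0004],[0,0,0.0004]], delta_rot=[[0,0,0],[0,0,0],[0,0,0]])

```text
t: 12.15
tcp_pos: [528.1, -213.2, 55.0]
tool_rot: [-180.0, 0.1, -15.0]
ft_force: [0.2, -0.5, 1.6]
grip_width: 0.2
```

Emit:
send_rows(hand=[1,1,1], translation=[[0,0,0.0004],[0,0,0.0006],[0,-0.001,0.0007]], delta_rot=[[0,0,0],[0,0,0],[0,0,0]])

```text
t: 12.4
tcp_pos: [528.2, -212.9, 54.8]
tool_rot: [-180.0, 0.0, -15.0]
ft_force: [-2.8, -2.8, 7.4]
grip_width: 0.4
```

Emit:
send_rows(hand=[1,1,1,1], translation=[[0,-0.0015,0.0008],[0,-0.0025,0.0008],[0,-0.0035,0.0009],[0,-0.0045,0.001]], delta_rot=[[0,0,0],[0,0,0],[0,0,0],[0,0,0]])

```text
t: 12.73
tcp_pos: [529.1, -209.6, 54.5]
tool_rot: [180.0, 0.0, -15.0]
ft_force: [-3.5, -1.0, 8.9]
grip_width: 0.2
```

Emit:
send_rows(hand=[1,1,1,1,1], translation=[[0,-0.0015,0.0008],[0,-0.0027,0.0009],[0,-0.0039,0.001],[0,-0.005,0.0011],[0,-0.006,0.0012]], delta_rot=[[0,0,0],[0,0,0],[0,0,0],[0,0,0],[0,0,0]])

```text
t: 13.15
tcp_pos: [530.5, -204.7, 54.0]
tool_rot: [179.9, -0.0, -15.1]
ft_force: [-2.6, -1.2, 7.8]
grip_width: 0.7
```

Emit:
send_rows(hand=[1,1,1,1,1], translation=[[0,-0.0015,0.0008],[0,-0.0027,0.0009],[0,-0.0039,0.001],[0,-0.005,0.0011],[0,-0.006,0.0012]], delta_rot=[[0,0,0],[0,0,0],[0,0,0],[0,0,0],[0,0,0]])

```text
t: 13.57
tcp_pos: [531.8, -199.9, 53.5]
tool_rot: [179.9, -0.0, -15.1]
ft_force: [-4.1, -1.9, 9.1]
grip_width: 0.5
```

Good rolling. Next stroke.

Emit:
send_rows(hand=[1,1,1,1,1,1,1,1], translation=[[0,0,-0.002],[-0.0003,0,-0.004],[-0.0005,0.006,-0.004],[-0.0005,0.012,-0.004],[-0.0005,0.0138,-0.003],[-0.0005,0.0138,-0.001],[-0.0005,0.0138,-0.0006],[-0.0005,0.0138,-0.0006]], delta_rot=[[0.1,0,-0.1],[0.1,0,-0.1],[0.1,0,-0.1],[0.1,0,-0.1],[0.1,0,-0.1],[0.1,0,-0.1],[0.1,0,-0.1],[0.1,0,-0.1]])

```text
t: 14.23
tcp_pos: [527.5, -213.2, 53.8]
tool_rot: [180.0, 0.0, -15.0]
ft_force: [-0.2, -0.7, 0.3]
grip_width: 0.5
```

Emit:
send_rows(hand=[1,1,1], translation=[[0,0,0.0002],[0,0,0.0004],[0,0,0.0004]], delta_rot=[[0,0,0],[0,0,0],[0,0,0]])

```text
t: 14.48
tcp_pos: [527.6, -213.1, 53.6]
tool_rot: [180.0, -0.0, -15.0]
ft_force: [-1.4, -0.7, 4.1]
grip_width: 0.7
```

Emit:
send_rows(hand=[1,1,1,1,1], translation=[[0,0,0.0006],[0,-0.001,0.0007],[0,-0.002,0.0008],[0,-0.003,0.0009],[0,-0.004,0.001]], delta_rot=[[0,0,0],[0,0,0],[0,0,0],[0,0,0],[0,0,0]])

```text
t: 14.9
tcp_pos: [528.4, -210.2, 53.2]
tool_rot: [179.9, -0.0, -15.1]
ft_force: [-2.9, -2.7, 8.3]
grip_width: 0.8
```

Emit:
send_rows(hand=[1,1,1,1,1], translation=[[0,-0.0015,0.0008],[0,-0.0027,0.0009],[0,-0.0039,0.001],[0,-0.005,0.0011],[0,-0.006,0.0012]], delta_rot=[[0,0,0],[0,0,0],[0,0,0],[0,0,0],[0,0,0]])

```text
t: 15.32
tcp_pos: [529.7, -205.6, 52.7]
tool_rot: [179.9, -0.1, -15.1]
ft_force: [-2.9, -1.7, 9.7]
grip_width: 0.5
```

```bash
python3 -c "
from h import *
T=toolT(read_state());im=capture('wrist');cv2.imwrite('pics/w7.png',im[:,:,::-1])
im=capture('side');cv2.imwrite('pics/s7.png',cv2.resize(im[120:270,220:380],None,fx=4,fy=4)[:,:,::-1])
plan((528.7,-211.6,60),-15)"
```

```text
t 15.4167 tcp [ 529.8 -205.3   52.7] [ 1.799e+02 -5.000e-02 -1.510e+01] F [-3.29 -1.2   9.09] grip 0.6
shift m [ 0.0006  0.0064 -0.0073] rot [ 0.1  -0.05 -0.1 ]
```

View pics/w7.png

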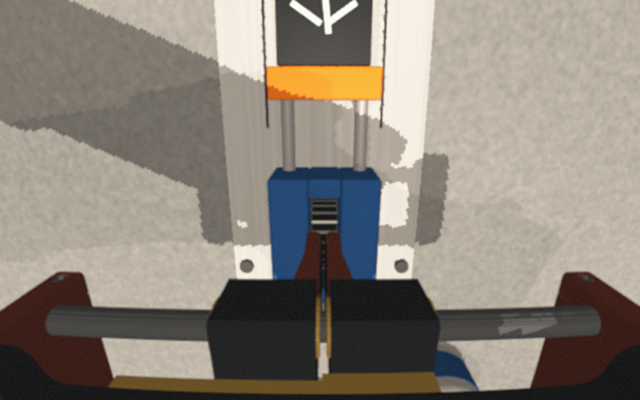

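View pics/s7.png

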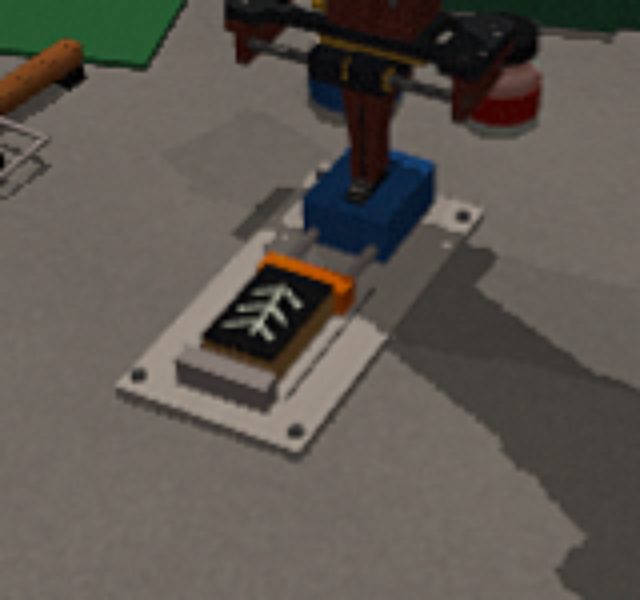

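Wrist and side views show the jaw now touching the block, which is still straight, with a small gap left at the stop. I'll keep rolling and reduce the downward ramp as the rim nears its lowest point.

Emit:
send_rows(hand=[1,1,1,1,1], translation=[[0,-0.0015,0.0008],[0,-0.0027,0.0008],[0,-0.0039,0.0009],[0,-0.005,0.001],[0,-0.006,0.001]], delta_rot=[[0,0,0],[0,0,0],[0,0,0],[0,0,0],[0,0,0]])

```text
t: 15.83
tcp_pos: [531.0, -200.7, 52.4]
tool_rot: [179.8, -0.1, -15.2]
ft_force: [-4.3, -1.9, 9.0]
grip_width: 0.6
```

Emit:
send_rows(hand=[1,1,1,1,1,1,1,1], translation=[[0,0,-0.002],[-0.0003,0,-0.004],[-0.0003,0.006,-0.004],[-0.0003,0.012,-0.004],[-0.0003,0.0138,-0.003],[-0.0003,0.0138,-0.001],[-0.0003,0.0138,-0.0006],[-0.0003,0.0138,-0.0006]], delta_rot=[[0.1,0,-0.1],[0.1,0,-0.1],[0.1,0,-0.1],[0.1,0,-0.1],[0.1,0,-0.1],[0.1,0,-0.1],[0.1,0,-0.1],[0.1,0,-0.1]])

```text
t: 16.5
tcp_pos: [526.9, -214.0, 52.7]
tool_rot: [179.9, -0.0, -15.1]
ft_force: [-0.1, -0.9, -0.1]
grip_width: 0.7
```

Emit:
send_rows(hand=[1,1,1], translation=[[0,0,0.0002],[0,0,0.0004],[0,0,0.0004]], delta_rot=[[0,0,0],[0,0,0],[0,0,0]])

```text
t: 16.75
tcp_pos: [527.0, -214.0, 52.5]
tool_rot: [179.9, -0.1, -15.1]
ft_force: [-0.3, 0.1, 3.2]
grip_width: 0.4
```

Emit:
send_rows(hand=[1,1,1,1,1], translation=[[0,0,0.0006],[0,-0.001,0.0008],[0,-0.002,0.0008],[0,-0.003,0.0009],[0,-0.004,0.0009]], delta_rot=[[0,0,0],[0,0,0],[0,0,0],[0,0,0],[0,0,0]])

```text
t: 17.17
tcp_pos: [527.7, -211.5, 52.2]
tool_rot: [179.9, -0.1, -15.1]
ft_force: [-2.9, -2.9, 8.6]
grip_width: 0.3
```

Emit:
send_rows(hand=[1,1,1,1], translation=[[0,-0.0015,0.0008],[0,-0.0027,0.0008],[0,-0.0039,0.0008],[0,-0.005,0.0008]], delta_rot=[[0,0,0],[0,0,0],[0,0,0],[0,0,0]])

```text
t: 17.5
tcp_pos: [529.1, -208.8, 52.3]
tool_rot: [179.8, -0.2, -15.2]
ft_force: [-1.0, -4.6, 6.1]
grip_width: 0.2
```

```bash
python3 -c "
from h import *
plan((528.7,-211.6,60),-15)
T=toolT(read_state());im=capture('wrist');cv2.imwrite('pics/w8.png',im[:,:,::-1])
im=capture('side');cv2.imwrite('pics/s8.png',cv2.resize(im[140:240,240:360],None,fx=6,fy=6,interpolation=cv2.INTER_CUBIC)[:,:,::-1])"
```

```text
t 17.5 tcp [ 529.1 -208.8   52.3] [179.75  -0.2  -15.21] F [-1.04 -4.58  6.13] grip 0.2
shift m [ 0.0004  0.0028 -0.0077] rot [ 0.25 -0.2  -0.21]
```

View pics/s8.png

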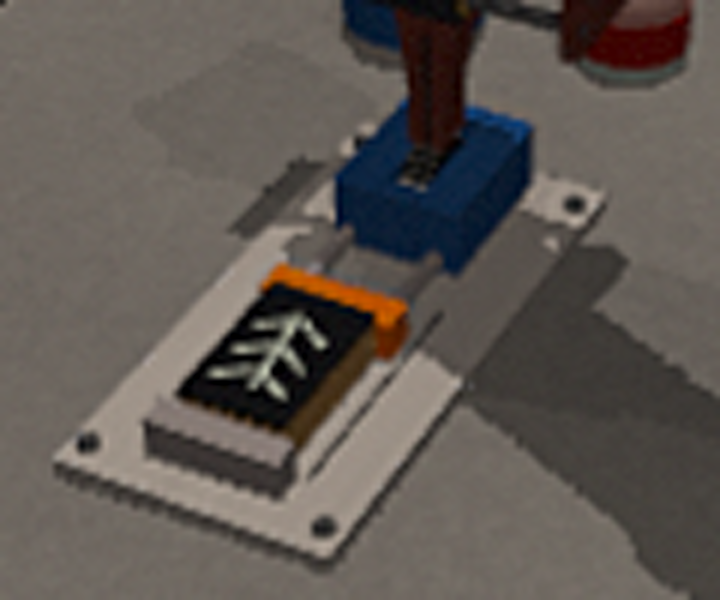

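View pics/w8.png

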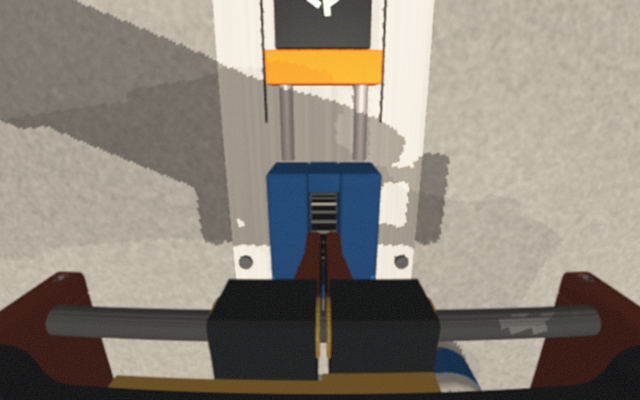

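The side view shows the block up against the stop with the jaw behind it. The friction ratio of 0.77 suggests the finger is slipping. One firmer push to make sure it's snug, then compare.

Emit:
send_rows(hand=[1,1,1,1,1], translation=[[0,-0.001,0.0008],[0,-0.002,0.0009],[0,-0.003,0.001],[0,-0.004,0.001],[0,-0.005,0.001]], delta_rot=[[0,0,0],[0,0,0],[0,0,0],[0,0,0],[0,0,0]])

```text
t: 18.02
tcp_pos: [530.6, -206.5, 52.2]
tool_rot: [179.6, -0.3, -15.3]
ft_force: [-1.9, -5.0, 7.0]
grip_width: 0.3
```

```bash
python3 -c "
from h import *
plan((528.7,-211.6,60),-15)
im=capture('side');cv2.imwrite('pics/s9.png',im[:,:,::-1]);b=cv2.cvtColor(im,cv2.COLOR_RGB2HSV)
i2=cv2.imread('pics/s8.png')
im2=capture('wrist');cv2.imwrite('pics/w9.png',im2[:,:,::-1])"
```

```text
t 18.0167 tcp [ 530.6 -206.5   52.2] [179.62  -0.33 -15.3 ] F [-1.89 -5.04  6.98] grip 0.3
shift m [-0.0005  0.0055 -0.0078] rot [ 0.38 -0.33 -0.3 ]
```

View pics/w9.png

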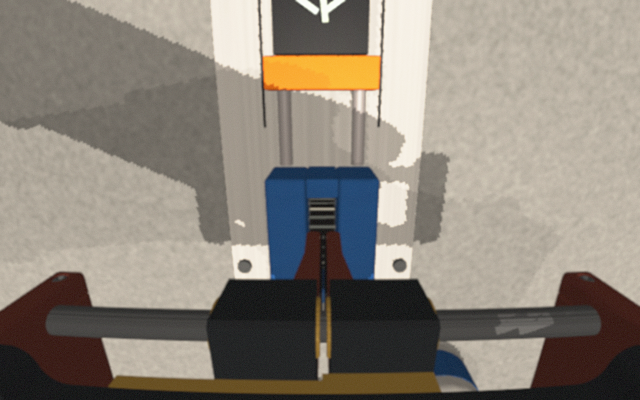

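Emit:
send_rows(hand=[1,1,1,1], translation=[[0,-0.001,0.0009],[0,-0.0018,0.0011],[0,-0.0026,0.0012],[0,-0.0034,0.0013]], delta_rot=[[0,0,0],[0,0,0],[0,0,0],[0,0,0]])

```text
t: 18.45
tcp_pos: [531.0, -206.0, 52.0]
tool_rot: [179.5, -0.4, -15.4]
ft_force: [-6.5, -6.6, 12.0]
grip_width: 0.1
```

Now 12 N down, about 15 N in total, with 8 N along the rim. Lift off vertically.

Emit:
send_rows(hand=[1,1,1,1,1,1,1,1], translation=[[0,-0.0005,-0.002],[0,-0.0005,-0.006],[0,0,-0.015],[0,0,-0.03],[0,0,-0.06],[0,0,-0.09],[0,0,-0.11],[0,0,-0.11]], delta_rot=[[0,0,0],[0,0,0],[0,0,0],[0.4,-0.4,-0.3],[0.4,-0.4,-0.3],[0.4,-0.4,-0.3],[0.4,-0.4,-0.3],[0.4,-0.4,-0.3]])

```text
t: 19.12
tcp_pos: [533.2, -205.3, 166.7]
tool_rot: [179.9, -0.4, -15.1]
ft_force: [1.0, -0.3, -0.9]
grip_width: 0.3
```

Emit:
send_rows(hand=[1,1,1,1,1,1,1,1], translation=[[0,-0.01,0],[0,-0.03,0],[0,-0.06,-0.01],[0,-0.09,-0.01],[0,-0.11,-0.01],[0,-0.12,-0.01],[0,-0.12,-0.01],[0,-0.12,-0.01]], delta_rot=[[0,0,0],[0,0,0],[0,0,0],[0,0,0],[0,0,0],[0,0,0],[0,0,0],[0,0,0]])

```text
t: 19.78
tcp_pos: [563.8, -89.4, 175.9]
tool_rot: [179.9, -0.3, -15.0]
ft_force: [-0.4, 0.2, 0.2]
grip_width: 0.5
```

```bash
python3 -c "
from h import *
plan((528.7,-211.6,60),-15)
s=read_state();im=capture('wrist');cv2.imwrite('pics/w10.png',im[:,:,::-1])
im=capture('side');cv2.imwrite('pics/s10.png',cv2.resize(im[140:240,240:360],None,fx=6,fy=6,interpolation=cv2.INTER_CUBIC)[:,:,::-1])"
```

```text
t 19.7833 tcp [563.8 -89.4 175.9] [179.87  -0.35 -15.03] F [-0.35  0.22  0.19] grip 0.5
shift m [-0.003   0.1268  0.1161] rot [ 0.13 -0.35 -0.03]
```

View pics/w10.png

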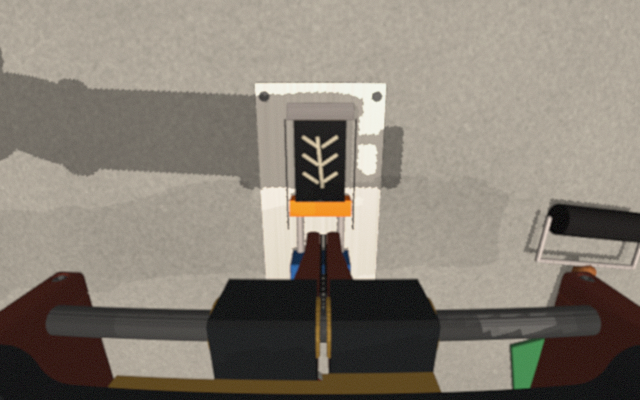

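View pics/s10.png

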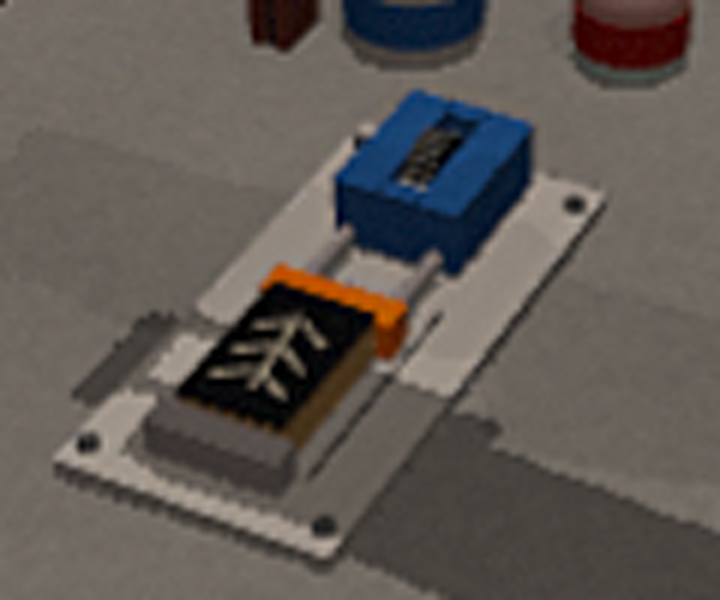

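```bash
python3 -c "
from h import *
s=read_state();T=toolT(s);im=capture('wrist')
m=np.zeros(im.shape[:2],np.uint8);m[112:201,285:356]=1
k=cv2.morphologyEx(((im.max(2)<60)&(m>0)).astype(np.uint8),cv2.MORPH_CLOSE,np.ones((7,7)))
c,sz,an=rectw('wrist',blob(k),36,T);print(cl(c[None]),sz,an)
print('lines',cl(onz('wrist',[[255,84],[385,84]],10,T)))"
```

```text
[[ 0.5 60.7]] [47.85110855102539, 76.9460220336914] 74.807236
lines [[-62.  132. ]
 [ 66.  131.6]]
```

```bash
python3 -c "
from bench import *
close_job()"
```

```text
the job is handed in; nothing more can be done
```

The black block is clamped between the jaw and the stop, the hand is clear of everything, and the job is handed in at about 20 s of the 64 s allowed. It reported no verdict.

- **Placing:** I laid the block on the bed at about clamp y 52 mm and let go. A picture showed it in line between the guide lines, clear of the jaw and the stop.
- **Rolling:** It took four strokes with the closed fingertips, at about 6 to 11 N down. On the last one the jaw stopped moving and the finger slipped on the rim. I finished with one firmer push at 12 N down, about 15 N in total. These forces were read at the end of each move call, so any peaks in between were not seen.
- **Last checks:** In the wrist camera the block's centre is at about x 0.5, y 60.7 mm, good to 1–2 mm, and about 0.2° off square. The side view shows it touching both the stop and the jaw. The clamping force itself could not be measured. I inferred it from the finger slipping and the jaw standing still.
- **Disagreement:** The wrist and top cameras differed by up to about 3 mm in places, which is well inside the tolerances for placing the block.
- **Bystanders:** The robot never touched the smaller block, the tin or the jar. I did not measure their positions again at the end.

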